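# Check a welded pivot bracket's bore on the spring-return lever gauge

### The arm

A 6-joint arm with a two-finger parallel gripper is mounted at the origin on a cart in front of the work surface, level with it; the furniture and walls round the work are solid. World frame = base frame: x ahead of the robot, y to its left, z up, the work surface at z = 0. Lengths are in m, angles in rad, forces in N, time in s.
With the tool pointing down it reaches from about 0.35 to 0.85 m from the base axis. Payload 8.1 kg.
Tool frame: the origin (TCP) lies at the very end of the fingers, on their centre line; the grasp point (between the pads) lies 19 mm behind it; x points along the fingers, y is the direction in which the jaws open and shut, and the axes are right-handed (so a half turn about x gives the same grasp; the last joint's range is limited). The gripper opens to 93 mm and grips with 3 to 60 N. Pads are 15 mm wide; open, the fingers measure 128 mm over their backs; the gripper's body (75 mm by 188 mm) begins 65 mm behind the grasp point.
Start: joints at [1.04, 0.13, 1.488, -0, 1.523, -0.085], TCP at [0.259, 0.541, 0.219] pointing down, gripper open.
Joint ranges: [-2.96, 2.96], [-0.89, 2.26], [0.02, 2.5], [-1.34, 4.48], [0, 2.73], [-2.66, 2.66]. Speed limits (rad/s): [2.39, 2.39, 2.79, 3.14, 3.14, 3.14].

### API

Orientations are given as a rotation vector (axis times angle).
In Python, from plant import * gives the robot as it stands. The module is installed in compiled form; this text tells all that it offers.
- The arm moves only by the tool apply_moves, never from a script. Its argument "series" is a list of rows, each an object with "jaw": the gripper's target within -1 to 1 (shut at 1, half-way at 0, fully open at -1); "linear": the shift along the tool's x, y, z normalised to -1 to 1, where 1 is 0.6 m, a list of three; "roll": the turn about the tool's x normalised to -1 to 1, where 1 is 30 degrees. A call has 1 to 20 rows; each row is the pose to reach, as a shift and turn from the pose measured when the call began, along the tool's axes at that moment; what a row does not reach only later rows make up. A row lasts 1/8 s, in which the tool goes at most 62.5 mm and 10.7 degrees, less where a joint would pass 70% of its speed; a pose out of reach is approached as far as the arm can. A call with a number of a shift or a turn outside -1 to 1 is refused whole. A call with a gripper value outside its range is refused whole. The fingers move at their own pace and stop on an object; "force" is the grip in N (left out, the last holds). Time passes only in rows, so rows that repeat a pose let the fingers close. It gives the time, the measured TCP pose, the force and the opening at its end, in the units of the state.
- read_state(): the state, without advancing time (a new reading comes with each control period).
- read_camera(name): name is "scene" or "top" or "wrist"; returns a dict with "pixels" (420x560x3 uint8, blue, green, red), "intrinsics" (3x3 intrinsics, pixels), "rvec" (rotation vector, rad) and "tvec" (3), from world to camera coordinates, as OpenCV has them; the wrist camera has in their place "tool_from_camera" (4x4, takes a point from camera to tool coordinates, whose origin is the TCP and whose axes are the tool frame's). Camera axes: x right, y down, z forward; pixel columns grow to the right and rows downward; lengths in m; the calibration is good to about 2 mm. A picture is of the moment at which its call begins: read the wrist's pose just before it. There is no depth.
- close_job(): hands the job in, once; it reports no verdict.
The state is a dict: "t": time; "q": joint angles; "dq": joint speeds; "joint_torque": joint torques, N m; "tool_pos": TCP position; "orientation": TCP orientation; "force": force on the tool from outside, world axes, zero at the start; "wrist_torque": the same for the moment, N m; "opening": finger opening in m.
Only numpy, scipy, OpenCV 4.12 (cv2) and the standard library are available. Lean on these libraries where they do the work, as an engineer would, in place of code of your own. Each camera call takes 0.05 s, during which the arm holds its last target. There are 200 camera calls.

### The job

Welding can draw the bore of a pivot bracket in, so put the bracket that stands nearest the lever gauge squarely in the gauge's nest, and pull the handle over to send the gauge pin through its bore: right to the end of the stroke if the pin runs freely, but no further than where it firmly binds, without forcing it. With the bracket still in the nest, ease the handle slowly all the way back home; never let it fly back. Then stand the bracket upright in the rectangular tray if the pin went right through, or in the round dish if it bound, and leave the other bracket and everything round about where it is.

Things in the scene. Friction and masses are not known exactly. Their poses are not given: they have to be found in the camera images.
- gauge: lever bore gauge bolted down, grey base 80 (x) by 262 (y) by 12 mm. Origin: on the bench under the nest. +y: the way the pin goes through the bracket (about the robot's left). Along y in mm: end stop plate 24 to 34 (50 wide, 84 high, with a hole for the pin), nest around 0, guide block -45 to -85 (46 wide, 84 high), handle hinge -130. In the nest the bore lies along y, in line with the pin.
- nest (a point): centre of the nest floor, 26 mm above the bench, axes as the gauge. The foot drops between side rails 59 mm apart in x (flared to about 67 mm at their top, 14 mm above this floor), and in y between the end stop plate at +24 mm and a 6 mm high rear lip at -25 mm. Open from above.
- gauge_pin: gauge pin, 17 mm diameter, nose chamfered to 14 mm, sliding along the gauge's y, 60 mm above the bench. Origin: tip of its nose, 26 mm short of the nest centre at home; a full pull carries it 48 mm, right through the bore.
- gauge_handle (a joint): swing of the handle in rad: 0 at home (leaning 0.5 rad from upright to the gauge's -y), growing as it is pulled over towards the nest (+y), stop at 1.0. A spring pulls it home: about 4 N at the knob at home, 9 N at full pull. 1 N more at the knob is 3.5 N more at the pin. In a narrow bore the pin binds between 0.35 and 0.6 rad.
- handle_knob (a point): centre of the grip of the black barrel knob (28 mm diameter, 50 mm long along the handle, top 24 mm beyond this point) on the handle's 11 mm rod, 170 mm from the hinge; 165 mm above the bench at home, 186 mm when upright. A finger reaching down behind it (on its -y side) draws the handle over and the spring keeps it there; a pinch may slip.
- handle_hinge (a point): hinge of the handle, 130 mm to -y of the nest centre, 16 mm above the bench; its axis is the gauge's x.
- bracket_1: steel weld-on bracket, 51 mm high, 0.2-0.45 kg: foot plate 56 (x) by 44 (y) by 8 mm, on it a web and a level tube stub along y (outside 34, length 36 mm, axis 34 mm above the underside, bore 20 mm at both ends). Grasp from above across the tube. Two look-alikes; a bore may be too narrow inside, felt only by gauging. Origin: centre of underside.
- bracket_2: steel weld-on bracket, 51 mm high, 0.2-0.45 kg: foot plate 56 (x) by 44 (y) by 8 mm, on it a web and a level tube stub along y (outside 34, length 36 mm, axis 34 mm above the underside, bore 20 mm at both ends). Grasp from above across the tube. Two look-alikes; a bore may be too narrow inside, felt only by gauging. Origin: centre of underside.
- tray: rectangular sheet aluminium tray, 150 mm (x) by 116 mm (y), rim 24 mm high, floor 2.5 mm thick, for parts that pass. Origin: centre of the underside. It stands at the far left or far right, swapped with the dish from run to run.
- dish: round stainless parts dish, 140 mm across the rim, 27 mm high, flat inner floor 92 mm across and 6 mm above the bench, for rejects. Origin: centre of the underside.
- arrow_magnet: red-sided triangular welding magnet lying on the bench, 60 x 90 x 21 mm; bystander. Origin: centre of the underside.
- bar_c: sawn steel block, 32 x 50 x 36 mm; bystander. Origin: centre of the underside.
- vee_casting: ground vee block standing on end, 46 x 50 x 70 mm; bystander. Origin: centre of the underside.
There are look-alikes about, which are no part of the job. What is shaped like the bracket_1 but blue, red or yellow is not meant.

How it is judged:
By the outcome, as a careful person would: the job done as asked, in the order asked, and still so for the second after the job is handed in, with the robot touching nothing.
It also fails if it takes over 72 s, if anything falls off the work surface, if the arm or the gripper's body presses on something with over 40 N, if the wrist force passes 120 N, or if a joint passes its speed limit or range.

## Working session

There is one attempt and no reset: what is moved stays moved. The work goes in short steps, Python scripts to look and compute and a tool call to move; the robot and the scene stay as the last step left them, time stands still between calls to the robot, and variables do not carry over. Pictures are saved under pics/ and viewed, about 8 in all and at most 12, crops included, and the job is handed in when it is done.

Besides the shell and the picture viewer there is one more tool, called after "Call:" as name([rows], argument=value, ...), one row to a line, values as JSON. apply_moves: Moves the arm, as the interface text tells. Its arguments: {"type":"object","properties":{"series":{"type":"array"},"force":{"type":"number"}},"required":["series"]}

```bash
mkdir -p pics; cat > h.py <<'E'
from plant import *
import numpy as np, cv2
from scipy.spatial.transform import Rotation as R
def cam(n):
    s=read_state(); c=read_camera(n); K=np.array(c["intrinsics"])
    if n=="wrist":
        T=np.array(c["tool_from_camera"]); Rt=R.from_rotvec(s["orientation"]).as_matrix()
        Rw=Rt@T[:3,:3]; o=Rt@T[:3,3]+s["tool_pos"]
    else:
        Rc=cv2.Rodrigues(np.array(c["rvec"],float))[0]; Rw=Rc.T; o=-Rc.T@np.array(c["tvec"]).ravel()
    return np.array(c["pixels"]),K,Rw,o
def ray(K,Rw,o,px,z):
    d=Rw@np.linalg.solve(K,[px[0],px[1],1.]); return o+d*(z-o[2])/d[2]
def proj(K,Rw,o,P):
    p=K@(Rw.T@(np.array(P,float)-o)); return p[:2]/p[2]
def save(n,**k): np.savez(n,**k)
E
python3 - <<'E'
from h import *
s=read_state();print({k:np.round(v,3) for k,v in s.items()})
for n in("scene","top"):
    i,K,Rw,o=cam(n);cv2.imwrite(f"pics/{n}0.png",i);np.savez(n,i=i,K=K,Rw=Rw,o=o);print(n,o.round(3),Rw.round(2).tolist(),K[0,0])
E
```

```text
{'t': np.float64(0.0), 'q': array([ 1.04 ,  0.131,  1.489, -0.   ,  1.523, -0.085]), 'dq': array([-0.001, -0.   , -0.   , -0.   , -0.002, -0.001]), 'joint_torque': array([ 0.0000e+00, -5.5983e+01, -4.9177e+01,  7.7000e-02,  3.5000e-02,
       -0.0000e+00]), 'tool_pos': array([0.258, 0.541, 0.218]), 'orientation': array([ 0.348,  1.543, -0.351]), 'force': array([-0.094, -0.163,  0.417]), 'wrist_torque': array([ 0.036,  0.021, -0.007]), 'opening': np.float64(0.093)}
scene [-0.196 -0.928  0.74 ] [[0.78, -0.31, 0.54], [-0.62, -0.36, 0.7], [-0.02, -0.88, -0.48]] 451.1183182836203
top [ 0.416 -0.002  1.183] [[0.02, -0.99, 0.11], [-1.0, -0.02, 0.0], [-0.0, -0.11, -0.99]] 404.76393268687116
```

View pics/top0.png

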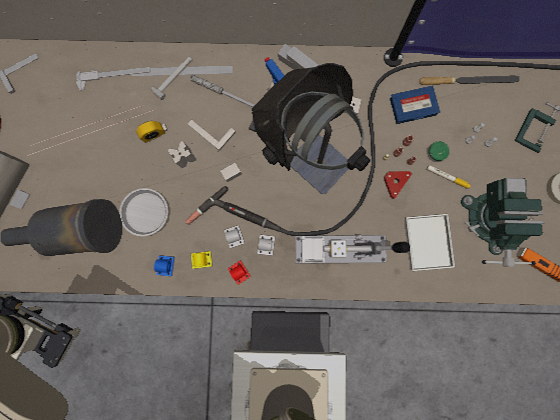

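View pics/scene0.png

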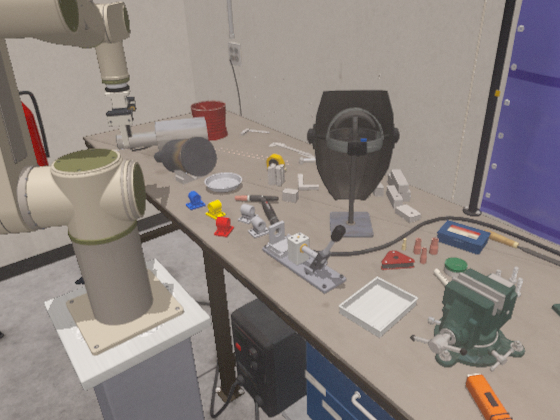

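The top view shows two plain grey brackets at (233,237) and (265,244). The coloured look-alikes at (164,265), (201,260) and (238,271) don't count. The gauge spans (296–386, 249) with its black knob at (400,247), the tray is at (430,242) and the dish at (144,211). The bracket nearest the gauge is the one at (265,244), so I'll confirm it in a crop and measure.

```bash
python3 - <<'E'
from h import *
d=np.load("top.npz");i,K,Rw,o=[d[k] for k in("i","K","Rw","o")]
c=cv2.resize(i[205:285,210:410],None,fx=4,fy=4,interpolation=cv2.INTER_CUBIC);cv2.imwrite("pics/crop1.png",c)
for n,p,z in(("b1",(265,244),.051),("b2",(233,237),.051),("knob",(400,247),.165),("tray",(430,242),.024),("dish",(144,211),.027),("gL",(296,249),.012),("gR",(386,249),.012)):
    print(n,ray(K,Rw,o,p,z).round(3))
E
```

```text
b1 [0.454 0.074 0.051]
b2 [0.471 0.164 0.051]
knob [ 0.451 -0.272  0.165]
tray [ 0.472 -0.395  0.024]
dish [0.541 0.427 0.027]
gL [ 0.443 -0.013  0.012]
gR [ 0.449 -0.272  0.012]
```

View pics/crop1.png

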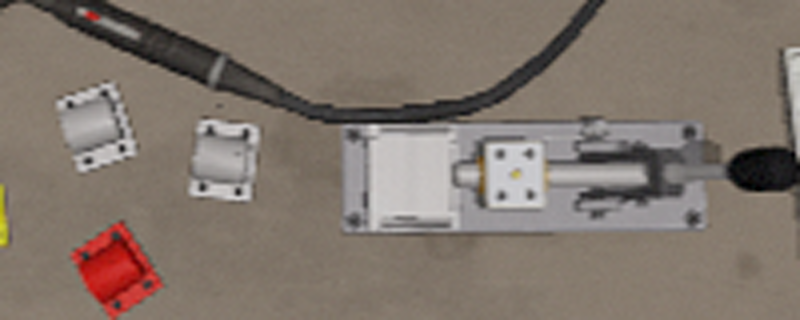

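The crop shows the grey bracket at crop (223,160), i.e. px (266,245). It is plainly grey and clearly the nearer of the two, so it is the target. Next I'll go above it and the nest.

```bash
cat >> h.py <<'E'
def go(P,yaw=None):
    """print linear (units .6m) and roll (30deg) to reach P with tool y-axis at world yaw (mod pi)"""
    s=read_state();M=R.from_rotvec(s["orientation"]).as_matrix()
    l=M.T@(np.array(P)-s["tool_pos"])/.6
    cur=np.arctan2(M[1,1],M[0,1]); r=0
    if yaw is not None:
        dd=(yaw-cur+np.pi/2)%np.pi-np.pi/2   # turn about world z; tool x is down -> sign flip
        r=-np.degrees(dd)/30
    print("lin",l.round(4),"roll",round(r,4),"q6",s["q"][5].round(2),"cur yaw",np.degrees(cur).round(1))
E
python3 - <<'E'
from h import *
s=read_state();print(R.from_rotvec(s["orientation"]).as_matrix().round(3))
go([.40,.04,.30],0)
c=read_camera("wrist");print(np.array(c["tool_from_camera"]).round(3),c["intrinsics"][0][0])
E
```

```text
[[-0.001  0.431  0.902]
 [-0.001  0.902 -0.431]
 [-1.    -0.002 -0.   ]]
lin [-0.1362 -0.6518  0.5728] roll 2.1486 q6 -0.09 cur yaw 64.5
[[ 0.    -0.254  0.967 -0.165]
 [ 1.     0.001 -0.    -0.001]
 [-0.001  0.967  0.254 -0.07 ]
 [ 0.     0.     0.     1.   ]] 317.3177673237957
```

Call:
apply_moves([
  {"jaw":-1,"linear":[-0.1362,-0.2,0.18],"roll":0.4},
  {"jaw":-1,"linear":[-0.1362,-0.4,0.35],"roll":0.8},
  {"jaw":-1,"linear":[-0.1362,-0.6518,0.5728],"roll":1},
  {"jaw":-1,"linear":[-0.1362,-0.6518,0.5728],"roll":1},
  {"jaw":-1,"linear":[-0.1362,-0.6518,0.5728],"roll":1},
  {"jaw":-1,"linear":[-0.1362,-0.6518,0.5728],"roll":1},
  {"jaw":-1,"linear":[-0.1362,-0.6518,0.5728],"roll":1},
  {"jaw":-1,"linear":[-0.1362,-0.6518,0.5728],"roll":1},
  {"jaw":-1,"linear":[-0.1362,-0.6518,0.5728],"roll":1},
])

```text
t: 1.27
tool_pos: [0.4003, 0.0373, 0.3003]
orientation: [0.757, 1.434, -0.759]
force: [-0.3, 0.3, -0.1]
opening: 0.0932
```

Call:
apply_moves([
  {"jaw":-1,"linear":[0,0,0],"roll":0.35},
  {"jaw":-1,"linear":[0,0,0],"roll":0.7},
  {"jaw":-1,"linear":[0,0,0],"roll":1},
  {"jaw":-1,"linear":[0,0,0],"roll":1},
])

```text
t: 1.78
tool_pos: [0.4001, 0.0372, 0.3001]
orientation: [1.152, 1.243, -1.154]
force: [-0.5, -0.1, 1.8]
opening: 0.0933
```

```bash
python3 - <<'E'
from h import *
s=read_state();print(s["t"],s["tool_pos"].round(4) if hasattr(s["tool_pos"],'round') else s["tool_pos"])
go([.43,.07,.30],0)
i,K,Rw,o=cam("wrist");cv2.imwrite("pics/w1.png",i);np.savez("w1",i=i,K=K,Rw=Rw,o=o)
E
```

```text
1.775 [0.4001 0.0372 0.3001]
lin [ 0.0001  0.0538 -0.0507] roll 0.1448 q6 -0.11 cur yaw 4.3
```

View pics/w1.png

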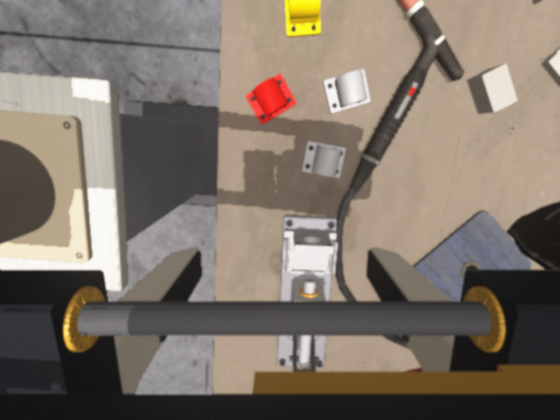

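The wrist view shows the target bracket at (324,160), the other at (347,90), the gauge's +y base end at (284–336, 217) and the nest at about (309,258). I'll enlarge the bracket and nest to get contours.

```bash
python3 - <<'E'
from h import *
d=np.load("w1.npz");i,K,Rw,o=[d[k] for k in("i","K","Rw","o")]
c=cv2.resize(i[130:270,265:355],None,fx=6,fy=6,interpolation=cv2.INTER_CUBIC)[:, :]
c=cv2.resize(i[135:235,270:350],None,fx=5,fy=5,interpolation=cv2.INTER_CUBIC)
e=cv2.resize(i[210:310,275:345],None,fx=5,fy=5,interpolation=cv2.INTER_CUBIC)
cv2.imwrite("pics/c2.png",np.hstack([c,e]))
hsv=cv2.cvtColor(i,cv2.COLOR_BGR2HSV)
print("bench hsv",hsv[190,260],hsv[190,320],"plate",hsv[148,312],hsv[160,325])
m=((hsv[...,1]<35)&(hsv[...,2]>60)).astype(np.uint8)
m[:,:]=m; m[:135]=0;m[188:]=0;m[:,:290]=0;m[:,352:]=0
n,L,st,ce=cv2.connectedComponentsWithStats(m);k=1+np.argmax(st[1:,4]);print(st[k],ce[k])
cs=cv2.findContours((L==k).astype(np.uint8),0,2)[0];r=cv2.minAreaRect(cs[0])
b=cv2.boxPoints(r);P=np.array([ray(K,Rw,o,p,.008) for p in b]);print(b.round(1).tolist(),P.round(4).tolist(),P.mean(0))
e=np.linalg.norm(np.diff(P,axis=0),axis=1);print(e)
for p in((284,217),(336,217)):print(ray(K,Rw,o,p,.012).round(4))
E
```

```text
bench hsv [ 16  56 114] [14 62 99] plate [ 0 16 79] [  8  13 162]
[ 301  141   45   37 1277] [323.2889585  159.09005482]
[[300.6000061035156, 171.3000030517578], [306.6000061035156, 139.5], [346.1000061035156, 147.0], [340.1000061035156, 178.89999389648438]] [[0.4229, 0.0554, 0.008], [0.4274, 0.1004, 0.008], [0.4839, 0.0944, 0.008], [0.4808, 0.049, 0.008]] [0.45376182 0.07478954 0.008     ]
[0.04519732 0.056796   0.0455044 ]
[ 0.4043 -0.013   0.012 ]
[ 0.481  -0.0071  0.012 ]
```

View pics/c2.png

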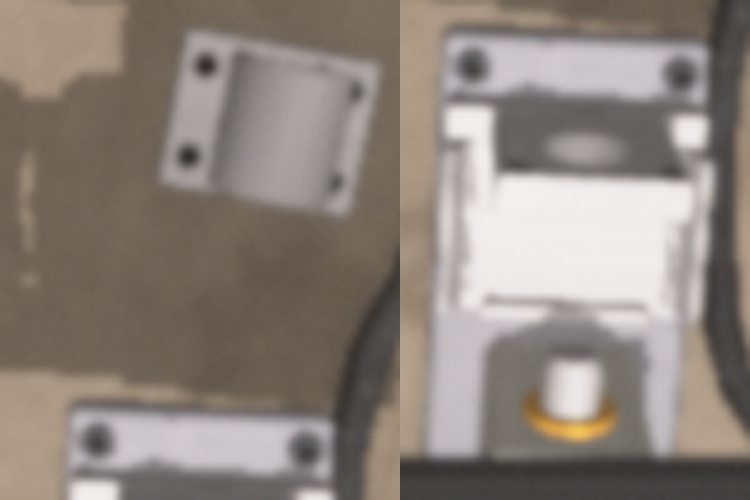

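The bracket is centred at (0.4538, 0.0748) with its x axis at about −5.9°, and its 57×45 mm size matches. The gauge yaw is about 1.5°. Next is one look straight over the nest before picking up.

```bash
python3 - <<'E'
from h import *
d=np.load("top.npz");i,K,Rw,o=[d[k] for k in("i","K","Rw","o")]
for n,p,z in(("guide",(338.75,248.7),.084),("lip",(323.75,249),.032)):print(n,ray(K,Rw,o,p,z).round(4))
go([.446,-.09,.30],np.radians(1.5))
E
```

```text
guide [ 0.4447 -0.128   0.084 ]
lip [ 0.4442 -0.0915  0.032 ]
lin [0.0006 0.0596 0.2174] roll 0.0997 q6 -0.11 cur yaw 4.5
```

Call:
apply_moves([
  {"jaw":-1,"linear":[0,0.03,0.1],"roll":0.1},
  {"jaw":-1,"linear":[0,0.06,0.2174],"roll":0.1},
  {"jaw":-1,"linear":[0,0.06,0.2174],"roll":0.1},
  {"jaw":-1,"linear":[0,0.06,0.2174],"roll":0.1},
  {"jaw":-1,"linear":[0,0.06,0.2174],"roll":0.1},
])

```text
t: 2.45
tool_pos: [0.4461, -0.0889, 0.3004]
orientation: [1.187, 1.222, -1.189]
force: [1.3, -0.2, 0.1]
opening: 0.093
```

```bash
python3 - <<'E'
from h import *
i,K,Rw,o=cam("wrist");np.savez("w2",i=i,K=K,Rw=Rw,o=o)
a=np.array([.444,-.063,.026]);p=proj(K,Rw,o,a);print(p,o)
x0,y0=int(p[0])-50,int(p[1])-50
print(x0,y0);cv2.imwrite("pics/w2.png",cv2.resize(i[y0:y0+100,x0:x0+100],None,fx=6,fy=6,interpolation=cv2.INTER_CUBIC))
go([.4538,.0748,.12],np.radians(-5.9))
E
```

```text
[282.70893524 165.97215018] [ 0.44422926 -0.01939807  0.46568506]
232 115
lin [ 0.3004  0.0207 -0.2726] roll 0.251 q6 -0.34 cur yaw 1.6
```

View pics/w2.png

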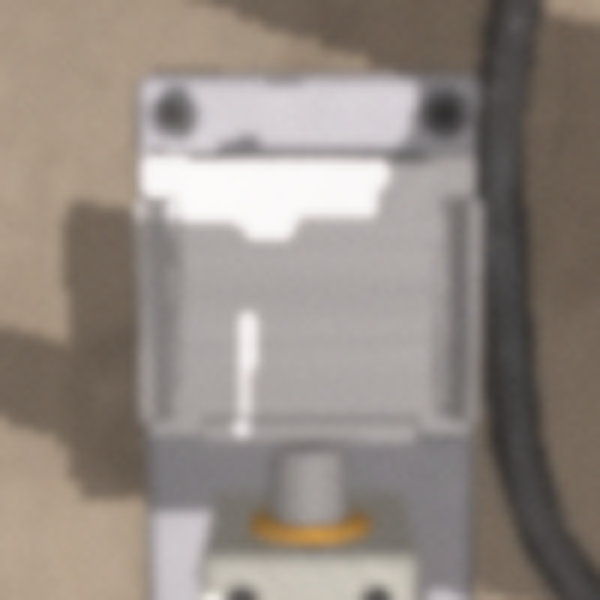

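```bash
python3 - <<'E'
from h import *
d=np.load("w2.npz");K,Rw,o=[d[k] for k in("K","Rw","o")]
f=lambda u,v,z:print((u,v),z,ray(K,Rw,o,(232+u/6,115+v/6),z).round(4))
f(181,320,.026);f(446,320,.026);f(140,300,.040);f(481,300,.040)
f(300,437,.029);f(300,417,.032);f(310,450,.066);f(140,76,.012);f(478,82,.012);f(150,560,.012);f(472,560,.012)
f(310,548,.084)
E
```

```text
(181, 320) 0.026 [ 0.4158 -0.067   0.026 ]
(446, 320) 0.026 [ 0.4766 -0.0653  0.026 ]
(140, 300) 0.04 [ 0.4076 -0.0614  0.04  ]
(481, 300) 0.04 [ 0.4831 -0.0592  0.04  ]
(300, 437) 0.029 [ 0.4439 -0.0929  0.029 ]
(300, 417) 0.032 [ 0.4437 -0.0877  0.032 ]
(310, 450) 0.066 [ 0.4461 -0.0894  0.066 ]
(140, 76) 0.012 [ 0.4049 -0.0132  0.012 ]
(478, 82) 0.012 [ 0.4824 -0.0123  0.012 ]
(150, 560) 0.012 [ 0.408  -0.1272  0.012 ]
(472, 560) 0.012 [ 0.4868 -0.1249  0.012 ]
(310, 548) 0.084 [ 0.4466 -0.1066  0.084 ]
```

Nest centre is about (0.4458, −0.0628) with yaw 1.6°; the pin, lip, rails and guide block all agree within 1–2 mm. Now I'll go to the bracket with the jaws narrowed so they miss the torch.

Call:
apply_moves([
  {"jaw":-0.16,"linear":[0.1,0.0207,-0.1],"roll":0.25},
  {"jaw":-0.16,"linear":[0.2,0.0207,-0.2],"roll":0.25},
  {"jaw":-0.16,"linear":[0.3,0.0207,-0.2726],"roll":0.25},
  {"jaw":-0.16,"linear":[0.3,0.0207,-0.2726],"roll":0.25},
  {"jaw":-0.16,"linear":[0.3,0.0207,-0.2726],"roll":0.25},
  {"jaw":-0.16,"linear":[0.3,0.0207,-0.2726],"roll":0.25},
])

```text
t: 3.25
tool_pos: [0.4541, 0.0754, 0.1213]
orientation: [1.282, 1.158, -1.282]
force: [0.6, -0.3, 0.9]
opening: 0.0542
```

```bash
python3 - <<'E'
from h import *
s=read_state();print(s["tool_pos"],s["opening"]);go([.4538,.0748,.019],np.radians(-5.9))
i,K,Rw,o=cam("wrist");np.savez("w3",i=i,K=K,Rw=Rw,o=o);cv2.imwrite("pics/w3.png",i)
E
```

```text
[0.45412995 0.07539986 0.12130266] 0.05419240423454678
lin [ 0.1705 -0.0007  0.0008] roll 0.0056 q6 0.15 cur yaw -5.7
```

View pics/w3.png

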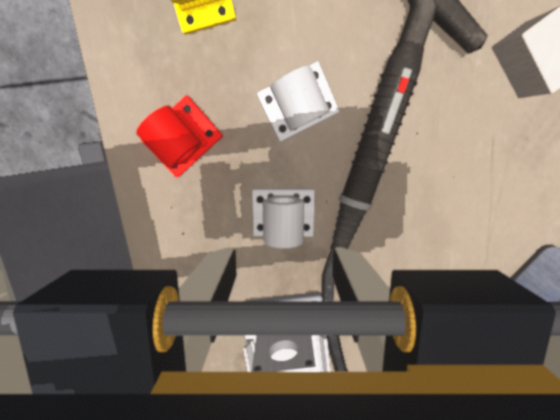

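Bracket is centred and square below the fingers at (283,213), with the cable clear at (335,235). A quick check of its foot edges, then the grasp.

```bash
python3 - <<'E'
from h import *
d=np.load("w3.npz");K,Rw,o=[d[k] for k in("K","Rw","o")]
for p in((252,190),(313,190),(254,237),(315,236)):print(p,ray(K,Rw,o,p,.008).round(4))
E
```

```text
(252, 190) [0.4286 0.0988 0.008 ]
(313, 190) [0.4824 0.0934 0.008 ]
(254, 237) [0.4249 0.055  0.008 ]
(315, 236) [0.481  0.0504 0.008 ]
```

Call:
apply_moves([
  {"jaw":-0.16,"linear":[0.08,0,0.0008],"roll":0},
  {"jaw":-0.16,"linear":[0.13,0,0.0008],"roll":0},
  {"jaw":-0.16,"linear":[0.16,0,0.0008],"roll":0},
  {"jaw":-0.16,"linear":[0.1705,0,0.0008],"roll":0},
  {"jaw":-0.16,"linear":[0.1705,0,0.0008],"roll":0},
])

```text
t: 3.92
tool_pos: [0.4562, 0.0738, 0.0209]
orientation: [1.285, 1.155, -1.281]
force: [0.1, 0.5, -0.3]
opening: 0.0538
```

Call:
apply_moves([
  {"jaw":0.1,"linear":[0,-0.003,0],"roll":0},
  {"jaw":0.6,"linear":[0,-0.003,0],"roll":0},
  {"jaw":1,"linear":[0,-0.003,0],"roll":0},
  {"jaw":1,"linear":[0,-0.003,0],"roll":0},
  {"jaw":1,"linear":[0,-0.003,0],"roll":0},
  {"jaw":1,"linear":[0,-0.003,0],"roll":0},
], force=40)

```text
t: 4.68
tool_pos: [0.4545, 0.0741, 0.0216]
orientation: [1.285, 1.155, -1.281]
force: [-3.4, -0.4, 7.4]
opening: 0.0322
```

Call:
apply_moves([
  {"jaw":1,"linear":[-0.03,0,0],"roll":0},
  {"jaw":1,"linear":[-0.1,0,0],"roll":0},
  {"jaw":1,"linear":[-0.2,0,0],"roll":0},
  {"jaw":1,"linear":[-0.2,0,0],"roll":0},
  {"jaw":1,"linear":[-0.2,0,0],"roll":0},
])

```text
t: 5.3
tool_pos: [0.4533, 0.0742, 0.1406]
orientation: [1.284, 1.156, -1.282]
force: [-0.6, 0.1, -4.2]
opening: 0.032
```

```bash
python3 - <<'E'
from h import *
s=read_state();print(s["tool_pos"],s["opening"],s["force"]);go([.4458,-.0633,.120],np.radians(1.6))
i,K,Rw,o=cam("wrist");np.savez("w4",i=i,K=K,Rw=Rw,o=o);cv2.imwrite("pics/w4.png",i)
E
```

```text
[0.45331883 0.07424863 0.14058733] 0.031970612280725834 [-0.61980509  0.07551194 -4.21995058]
lin [0.0347 0.0107 0.2293] roll -0.2478 q6 0.15 cur yaw -5.8
```

View pics/w4.png

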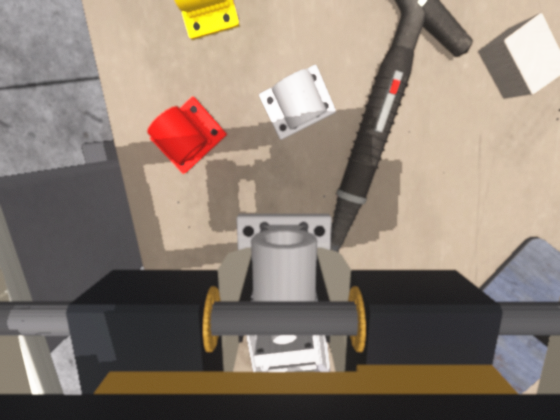

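Bracket is held upright; its front foot corners are at (238,216) and (332,216). Compute its offset from the TCP.

```bash
python3 - <<'E'
from h import *
d=np.load("w4.npz");K,Rw,o=[d[k] for k in("K","Rw","o")]
s=read_state();M=R.from_rotvec(s["orientation"]).as_matrix()
for p in((238,216),(332,216)):
  P=ray(K,Rw,o,p,s["tool_pos"][2]-.0216+.008);print(p,P.round(4),"tool",(M.T@(P-s["tool_pos"])).round(4))
E
```

```text
(238, 216) [0.4293 0.0995 0.126 ] tool [ 0.0135 -0.0258 -0.0227]
(332, 216) [0.484  0.0938 0.126 ] tool [ 0.0136  0.0293 -0.0227]
```

```bash
python3 - <<'E'
from h import *
go([.4441,-.064,.130],np.radians(1.6))
E
```

```text
lin [0.0164 0.0093 0.2306] roll -0.2477 q6 0.15 cur yaw -5.8
```

Call:
apply_moves([
  {"jaw":1,"linear":[0,0.003,0.07],"roll":-0.1},
  {"jaw":1,"linear":[0,0.006,0.15],"roll":-0.248},
  {"jaw":1,"linear":[0.005,0.0093,0.2],"roll":-0.248},
  {"jaw":1,"linear":[0.0164,0.0093,0.2306],"roll":-0.248},
  {"jaw":1,"linear":[0.0164,0.0093,0.2306],"roll":-0.248},
  {"jaw":1,"linear":[0.0164,0.0093,0.2306],"roll":-0.248},
])

```text
t: 6.1
tool_pos: [0.4432, -0.0633, 0.1287]
orientation: [1.187, 1.223, -1.19]
force: [0.2, -0.5, -4.1]
opening: 0.032
```

```bash
python3 - <<'E'
from h import *
s=read_state();print(s["tool_pos"],s["force"]);go([.4441,-.064,.064],np.radians(1.6));go([.4441,-.064,.047],np.radians(1.6))
i,K,Rw,o=cam("wrist");np.savez("w5",i=i,K=K,Rw=Rw,o=o);cv2.imwrite("pics/w5.png",i[150:350,180:400].repeat(3,0).repeat(3,1))
E
```

```text
[ 0.44315242 -0.06333356  0.12865847] [ 0.22868162 -0.54403778 -4.1375322 ]
lin [0.1078 0.0017 0.0011] roll -0.0002 q6 -0.28 cur yaw 1.6
lin [0.1361 0.0017 0.001 ] roll -0.0002 q6 -0.28 cur yaw 1.6
```

View pics/w5.png

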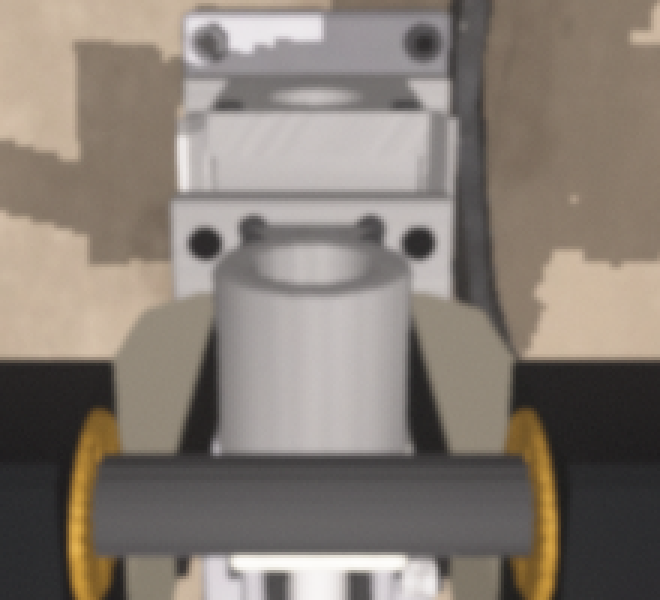

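```bash
python3 - <<'E'
from h import *
d=np.load("w5.npz");K,Rw,o=[d[k] for k in("K","Rw","o")];print(K[0,2],K[1,2])
s=read_state();M=R.from_rotvec(s["orientation"]).as_matrix();z=s["tool_pos"][2]-.0216
for n,u,v,h in(("footL",172,198,z+.008),("footR",455,198,z+.008),("railL",178,130,.04),("railR",457,130,.04),("stopL",216,110,.084),("stopR",434,110,.084),("hole",317,97,.06),("tubetop",313,232,z+.051)):
  P=ray(K,Rw,o,(180+u/3,150+v/3),h);print(n,P.round(4),"tool",(M.T@(P-s["tool_pos"])).round(4))
E
```

```text
283.8342304877064 216.94354234365977
footL [ 0.4157 -0.0411  0.1156] tool [ 0.0136 -0.0272 -0.0229]
footR [ 0.4704 -0.0395  0.1156] tool [ 0.0136  0.0275 -0.0229]
railL [ 0.4065 -0.042   0.04  ] tool [ 0.0891 -0.0364 -0.0223]
railR [ 0.482  -0.0399  0.04  ] tool [ 0.0891  0.0391 -0.0224]
stopL [ 0.4211 -0.0289  0.084 ] tool [ 0.0451 -0.0215 -0.035 ]
stopR [ 0.4695 -0.0276  0.084 ] tool [ 0.0451  0.027  -0.035 ]
hole [ 0.4437 -0.029   0.06  ] tool [ 0.0691  0.0011 -0.0343]
tubetop [ 0.4427 -0.0344  0.1586] tool [-0.0294  0.     -0.0288]
```

Call:
apply_moves([
  {"jaw":1,"linear":[0.04,0.0035,0.0015],"roll":0},
  {"jaw":1,"linear":[0.08,0.0035,0.0015],"roll":0},
  {"jaw":1,"linear":[0.1,0.0035,0.0015],"roll":0},
  {"jaw":1,"linear":[0.11,0.0035,0.0015],"roll":0},
  {"jaw":1,"linear":[0.116,0.0035,0.0015],"roll":0},
  {"jaw":1,"linear":[0.12,0.0035,0.0015],"roll":0},
  {"jaw":1,"linear":[0.125,0.0035,0.0015],"roll":0},
])

```text
t: 7.02
tool_pos: [0.4462, -0.0643, 0.0546]
orientation: [1.188, 1.221, -1.188]
force: [0.6, -0.7, -4.5]
opening: 0.0321
```

Call:
apply_moves([
  {"jaw":1,"linear":[0.002,-0.002,0],"roll":0},
  {"jaw":1,"linear":[0.005,-0.002,0],"roll":0},
  {"jaw":1,"linear":[0.008,-0.002,0],"roll":0},
  {"jaw":1,"linear":[0.011,-0.002,0],"roll":0},
  {"jaw":1,"linear":[0.013,-0.002,0],"roll":0},
  {"jaw":1,"linear":[0.013,-0.002,0],"roll":0},
])

```text
t: 7.78
tool_pos: [0.445, -0.0644, 0.0476]
orientation: [1.187, 1.221, -1.189]
force: [-5.6, 0.7, 7.4]
opening: 0.0321
```

Seated at exactly the expected height (TCP 0.0476). Release, rise and look.

Call:
apply_moves([
  {"jaw":-0.16,"linear":[-0.002,0,0],"roll":0},
  {"jaw":-0.16,"linear":[-0.002,0,0],"roll":0},
  {"jaw":-0.16,"linear":[-0.002,0,0],"roll":0},
  {"jaw":-0.16,"linear":[-0.08,0,0],"roll":0},
  {"jaw":-0.16,"linear":[-0.18,0,0],"roll":0},
  {"jaw":-0.16,"linear":[-0.28,0,0],"roll":0},
  {"jaw":-0.16,"linear":[-0.36,0,0],"roll":0},
  {"jaw":-0.16,"linear":[-0.36,0,0.04],"roll":0},
  {"jaw":-0.16,"linear":[-0.36,0,0.04],"roll":0},
])

```text
t: 8.9
tool_pos: [0.4459, -0.089, 0.2642]
orientation: [1.188, 1.219, -1.189]
force: [-0.2, 0.4, -0.6]
opening: 0.0538
```

```bash
python3 - <<'E'
from h import *
s=read_state();print(s["tool_pos"],s["force"]);go([.4511,-.325,.26],np.radians(1.6));
i,K,Rw,o=cam("wrist");np.savez("w6",i=i,K=K,Rw=Rw,o=o)
p=proj(K,Rw,o,[.4452,-.0628,.026]);print(p)
x,y=int(p[0])-60,int(p[1])-60
print(x,y);cv2.imwrite("pics/w6.png",cv2.resize(i[y:y+120,x:x+120],None,fx=5,fy=5,interpolation=cv2.INTER_CUBIC))
E
```

```text
[ 0.44585452 -0.08897364  0.26420817] [-0.15704166  0.44512879 -0.56421447]
lin [ 0.0078 -0.0019  0.3935] roll -0.0018 q6 -0.34 cur yaw 1.5
[283.37570037 168.48106359]
223 108
```

View pics/w6.png

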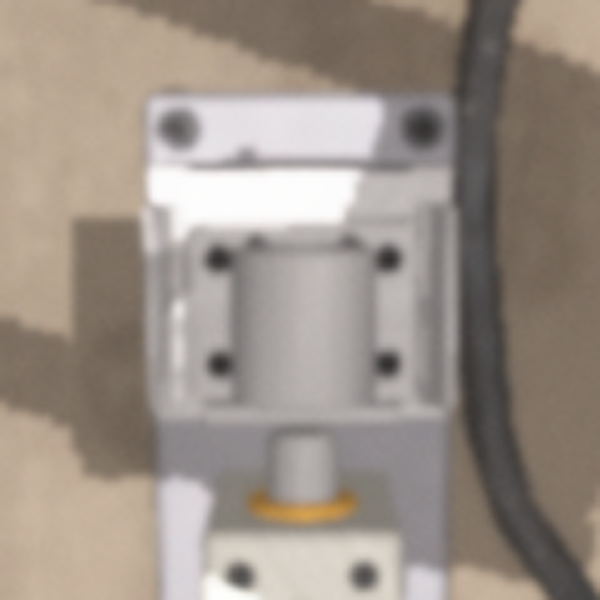

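The bracket sits square between the rails, tube in line with the pin. Now to behind the knob with the fingers shut.

Call:
apply_moves([
  {"jaw":1,"linear":[0.0,-0.002,0.1],"roll":0},
  {"jaw":1,"linear":[0.0,-0.002,0.2],"roll":0},
  {"jaw":1,"linear":[0.0,-0.002,0.3],"roll":0},
  {"jaw":1,"linear":[0.0,-0.002,0.3935],"roll":0},
  {"jaw":1,"linear":[0.0,-0.002,0.3935],"roll":0},
  {"jaw":1,"linear":[0.0,-0.002,0.3935],"roll":0},
  {"jaw":1,"linear":[0.0,-0.002,0.3935],"roll":0},
])

```text
t: 9.82
tool_pos: [0.4509, -0.3228, 0.2635]
orientation: [1.188, 1.222, -1.188]
force: [-0.3, -0.5, 0.0]
opening: 0.0006
```

```bash
python3 - <<'E'
from h import *
s=read_state();print(s["t"],s["tool_pos"],s["opening"]);go([.4511,-.325,.152],np.radians(1.6))
i,K,Rw,o=cam("wrist");cv2.imwrite("pics/w7.png",i);np.savez("w7",i=i,K=K,Rw=Rw,o=o)
g=i.max(2);m=(g<45).astype(np.uint8)
p=proj(K,Rw,o,[.4511,-.2743,.165]);print("pred knob px",p, proj(K,Rw,o,[.4511,-.298,.179]))
n,L,st,ce=cv2.connectedComponentsWithStats(m)
for k in range(1,n):
  if st[k,4]>150:print(st[k],ce[k].round(1))
E
```

```text
9.825 [ 0.4509394  -0.32275676  0.26348461] 0.0005527856242312447
lin [0.1858 0.0002 0.0036] roll 0.0014 q6 -0.74 cur yaw 1.6
pred knob px [285.4951619  159.82547059] [284.67694981 191.34313249]
[271 137  31  37 622] [287.3 152.2]
[  145   271   132    99 11559] [212.9 322.5]
[ 291  273  132   91 9387] [355.7 323.3]
[    0   395   560    25 13900] [278.  407.1]
```

Call:
apply_moves([
  {"jaw":1,"linear":[0.06,0,0.0036],"roll":0},
  {"jaw":1,"linear":[0.12,0,0.0036],"roll":0},
  {"jaw":1,"linear":[0.16,0,0.0036],"roll":0},
  {"jaw":1,"linear":[0.186,0,0.0036],"roll":0},
  {"jaw":1,"linear":[0.186,0,0.0036],"roll":0},
  {"jaw":1,"linear":[0.186,0,0.0036],"roll":0},
])

```text
t: 10.62
tool_pos: [0.4518, -0.3254, 0.1536]
orientation: [1.187, 1.22, -1.187]
force: [0.5, 1.1, -0.2]
opening: 0.0004
```

Call:
apply_moves([
  {"jaw":1,"linear":[0,0,-0.006],"roll":0},
  {"jaw":1,"linear":[0,0,-0.012],"roll":0},
  {"jaw":1,"linear":[0,0,-0.018],"roll":0},
  {"jaw":1,"linear":[0,0,-0.024],"roll":0},
  {"jaw":1,"linear":[0,0,-0.024],"roll":0},
])

```text
t: 11.25
tool_pos: [0.4514, -0.3107, 0.1535]
orientation: [1.187, 1.22, -1.187]
force: [0.1, 0.3, -0.0]
opening: 0.0002
```

Call:
apply_moves([
  {"jaw":1,"linear":[0,0,-0.006],"roll":0},
  {"jaw":1,"linear":[0,0,-0.012],"roll":0},
  {"jaw":1,"linear":[0,0,-0.018],"roll":0},
  {"jaw":1,"linear":[0,0,-0.018],"roll":0},
])

```text
t: 11.75
tool_pos: [0.4511, -0.3007, 0.1539]
orientation: [1.185, 1.218, -1.188]
force: [-1.3, -4.2, -1.4]
opening: 0.0002
```

Call:
apply_moves([
  {"jaw":1,"linear":[0,0,-0.005],"roll":0},
  {"jaw":1,"linear":[0,0,-0.01],"roll":0},
  {"jaw":1,"linear":[0,0,-0.01],"roll":0},
])

```text
t: 12.12
tool_pos: [0.4513, -0.297, 0.1557]
orientation: [1.183, 1.213, -1.19]
force: [-2.2, -8.4, 4.8]
opening: 0.0005
```

Call:
apply_moves([
  {"jaw":1,"linear":[-0.003,0,-0.007],"roll":0},
  {"jaw":1,"linear":[-0.006,0,-0.014],"roll":0},
  {"jaw":1,"linear":[-0.009,0,-0.021],"roll":0},
  {"jaw":1,"linear":[-0.012,0,-0.028],"roll":0},
  {"jaw":1,"linear":[-0.015,0,-0.035],"roll":0},
  {"jaw":1,"linear":[-0.017,0,-0.042],"roll":0},
  {"jaw":1,"linear":[-0.019,0,-0.049],"roll":0},
  {"jaw":1,"linear":[-0.021,0,-0.056],"roll":0},
  {"jaw":1,"linear":[-0.022,0,-0.063],"roll":0},
  {"jaw":1,"linear":[-0.023,0,-0.07],"roll":0},
  {"jaw":1,"linear":[-0.023,0,-0.07],"roll":0},
])

```text
t: 13.5
tool_pos: [0.4509, -0.2568, 0.1713]
orientation: [1.181, 1.207, -1.19]
force: [-1.6, -6.9, 6.7]
opening: 0.0003
```

```bash
cat > st.py <<'E'
from h import *
s=read_state();M=R.from_rotvec(s["orientation"]).as_matrix()
print("t",round(s["t"],2),"pos",np.round(s["tool_pos"],4),"F",np.round(s["force"],1),"\n",M.round(3))
E
python3 st.py
```

```text
t 13.5 pos [ 0.4509 -0.2568  0.1713] F [-1.6 -6.9  6.7] 
 [[ 0.007  1.     0.028]
 [-0.014  0.028 -1.   ]
 [-1.     0.006  0.014]]
```

Call:
apply_moves([
  {"jaw":1,"linear":[-0.001,0,-0.005],"roll":0},
  {"jaw":1,"linear":[-0.002,0,-0.01],"roll":0},
  {"jaw":1,"linear":[-0.004,0,-0.015],"roll":0},
  {"jaw":1,"linear":[-0.006,0,-0.02],"roll":0},
  {"jaw":1,"linear":[-0.006,0,-0.024],"roll":0},
  {"jaw":1,"linear":[-0.006,0,-0.024],"roll":0},
])

```text
t: 14.25
tool_pos: [0.4505, -0.2433, 0.1754]
orientation: [1.18, 1.205, -1.191]
force: [-1.2, -6.8, 1.1]
opening: 0.0007
```

Call:
apply_moves([
  {"jaw":1,"linear":[0,0,-0.004],"roll":0},
  {"jaw":1,"linear":[0,0,-0.008],"roll":0},
  {"jaw":1,"linear":[0,0,-0.008],"roll":0},
])

```text
t: 14.62
tool_pos: [0.4505, -0.2397, 0.1762]
orientation: [1.178, 1.202, -1.192]
force: [-1.7, -6.2, 2.3]
opening: 0.0005
```

Call:
apply_moves([
  {"jaw":1,"linear":[0,0,-0.004],"roll":0},
  {"jaw":1,"linear":[0,0,-0.008],"roll":0},
  {"jaw":1,"linear":[0,0,-0.008],"roll":0},
])

```text
t: 15.0
tool_pos: [0.4504, -0.2361, 0.177]
orientation: [1.177, 1.199, -1.193]
force: [-1.3, -7.4, 2.3]
opening: 0.0003
```

Call:
apply_moves([
  {"jaw":1,"linear":[0,0,-0.004],"roll":0},
  {"jaw":1,"linear":[0,0,-0.008],"roll":0},
  {"jaw":1,"linear":[0,0,-0.008],"roll":0},
])

```text
t: 15.38
tool_pos: [0.4503, -0.2324, 0.1777]
orientation: [1.175, 1.197, -1.194]
force: [-1.2, -6.2, 3.7]
opening: 0.0003
```

Call:
apply_moves([
  {"jaw":1,"linear":[0.001,0,-0.004],"roll":0},
  {"jaw":1,"linear":[0.001,0,-0.008],"roll":0},
  {"jaw":1,"linear":[0.001,0,-0.01],"roll":0},
])

```text
t: 15.75
tool_pos: [0.4502, -0.228, 0.1783]
orientation: [1.174, 1.193, -1.196]
force: [-3.1, -7.8, 5.5]
opening: 0.0001
```

Call:
apply_moves([
  {"jaw":1,"linear":[0.001,0,-0.004],"roll":0},
  {"jaw":1,"linear":[0.001,0,-0.008],"roll":0},
  {"jaw":1,"linear":[0.001,0,-0.01],"roll":0},
])

```text
t: 16.12
tool_pos: [0.4501, -0.2238, 0.1789]
orientation: [1.172, 1.189, -1.198]
force: [-3.7, -7.2, 5.5]
opening: 0.0003
```

Call:
apply_moves([
  {"jaw":1,"linear":[0.001,0,-0.004],"roll":0},
  {"jaw":1,"linear":[0.001,0,-0.008],"roll":0},
  {"jaw":1,"linear":[0.001,0,-0.01],"roll":0},
])

```text
t: 16.5
tool_pos: [0.45, -0.2195, 0.1795]
orientation: [1.17, 1.186, -1.199]
force: [-4.4, -8.1, 5.6]
opening: 0.0004
```

```bash
python3 st.py
```

```text
t 16.5 pos [ 0.45   -0.2195  0.1795] F [-4.4 -8.1  5.6] 
 [[ 0.012  1.     0.025]
 [-0.036  0.025 -0.999]
 [-0.999  0.011  0.036]]
```

Call:
apply_moves([
  {"jaw":1,"linear":[0.002,-0.001,-0.004],"roll":0},
  {"jaw":1,"linear":[0.003,-0.002,-0.009],"roll":0},
  {"jaw":1,"linear":[0.003,-0.002,-0.01],"roll":0},
])

```text
t: 16.88
tool_pos: [0.4497, -0.2154, 0.1795]
orientation: [1.168, 1.18, -1.199]
force: [-0.7, -9.4, 6.3]
opening: 0.0004
```

Call:
apply_moves([
  {"jaw":1,"linear":[0.002,-0.001,-0.004],"roll":0},
  {"jaw":1,"linear":[0.003,-0.002,-0.009],"roll":0},
  {"jaw":1,"linear":[0.003,-0.002,-0.01],"roll":0},
])

```text
t: 17.25
tool_pos: [0.4496, -0.2116, 0.1797]
orientation: [1.167, 1.173, -1.199]
force: [-0.4, -8.6, 6.2]
opening: 0.0
```

Call:
apply_moves([
  {"jaw":1,"linear":[0.002,-0.001,-0.004],"roll":0},
  {"jaw":1,"linear":[0.003,-0.001,-0.009],"roll":0},
  {"jaw":1,"linear":[0.003,-0.001,-0.01],"roll":0},
])

```text
t: 17.62
tool_pos: [0.4496, -0.2086, 0.18]
orientation: [1.164, 1.166, -1.201]
force: [-2.8, -13.2, 6.4]
opening: 0.0007
```

Call:
apply_moves([
  {"jaw":1,"linear":[0.002,-0.001,-0.004],"roll":0},
  {"jaw":1,"linear":[0.002,-0.001,-0.008],"roll":0},
  {"jaw":1,"linear":[0.002,-0.001,-0.008],"roll":0},
])

```text
t: 18.0
tool_pos: [0.4495, -0.2072, 0.1802]
orientation: [1.161, 1.159, -1.203]
force: [0.2, -15.1, 1.9]
opening: 0.0006
```

```bash
python3 st.py
```

```text
t 18.0 pos [ 0.4495 -0.2072  0.1802] F [  0.2 -15.1   1.9] 
 [[ 0.024  0.999  0.021]
 [-0.059  0.023 -0.998]
 [-0.998  0.023  0.059]]
```

Call:
apply_moves([
  {"jaw":1,"linear":[0.001,-0.001,-0.004],"roll":0},
  {"jaw":1,"linear":[0.001,-0.001,-0.008],"roll":0},
  {"jaw":1,"linear":[0.001,-0.001,-0.008],"roll":0},
])

```text
t: 18.38
tool_pos: [0.4495, -0.2061, 0.1804]
orientation: [1.157, 1.151, -1.206]
force: [3.3, -19.2, -4.1]
opening: 0.0004
```

```bash
python3 - <<'E'
from h import *
s=read_state();print(s["tool_pos"],s["force"])
i,K,Rw,o=cam("top");a=i[205:285,250:410];cv2.imwrite("pics/t2.png",cv2.resize(a,None,fx=5,fy=5,interpolation=cv2.INTER_CUBIC))
i,K,Rw,o=cam("scene");cv2.imwrite("pics/s2.png",i)
d=np.load("scene.npz");
for th in(0,.3,.5,.6):
    y=-.130+.17*np.sin(th-.5);z=.016+.17*np.cos(th-.5)
    print(th,proj(K,Rw,o,[.4452-.028*y,-.0628+y,z]).round(1))
g=i.max(2);m=(g<40).astype(np.uint8);m[:200]=0;m[320:]=0;m[:,:270]=0;m[:,370:]=0
n,L,st,ce=cv2.connectedComponentsWithStats(m)
for k in range(1,n):
  if st[k,4]>40:print(st[k],ce[k].round(1))
a=i[190:310,230:390];b=cv2.imread("pics/t2.png")
cv2.imwrite("pics/s2c.png",cv2.resize(a,None,fx=5,fy=5,interpolation=cv2.INTER_CUBIC))
E
```

```text
[ 0.44947011 -0.20607817  0.18042767] [  3.31533573 -19.19340931  -4.06050042]
0 [338.  233.7]
0.3 [324.3 219.9]
0.5 [314.8 213.7]
0.6 [310.2 211.5]
```

Force climbs 8.6 → 13 → 15 → 19 N while the finger hardly advances (1.1 mm for 4.8 mm commanded), at about 0.53 rad and well past the 6.7 N the spring alone would give. The pin is firmly bound, so I stop here and ease the handle back slowly.

Call:
apply_moves([
  {"jaw":1,"linear":[0,0,-0.006],"roll":0},
  {"jaw":1,"linear":[0,0,-0.003],"roll":0},
  {"jaw":1,"linear":[0,0,0],"roll":0},
  {"jaw":1,"linear":[0.001,0,0.004],"roll":0},
  {"jaw":1,"linear":[0.001,0,0.008],"roll":0},
  {"jaw":1,"linear":[0.002,0,0.012],"roll":0},
  {"jaw":1,"linear":[0.003,0.0005,0.016],"roll":0},
  {"jaw":1,"linear":[0.004,0.0005,0.02],"roll":0},
  {"jaw":1,"linear":[0.005,0.001,0.024],"roll":0},
  {"jaw":1,"linear":[0.006,0.001,0.028],"roll":0},
  {"jaw":1,"linear":[0.007,0.001,0.032],"roll":0},
  {"jaw":1,"linear":[0.009,0.001,0.036],"roll":0},
  {"jaw":1,"linear":[0.011,0.001,0.04],"roll":0},
  {"jaw":1,"linear":[0.013,0.001,0.044],"roll":0},
  {"jaw":1,"linear":[0.015,0.001,0.048],"roll":0},
])

```text
t: 20.35
tool_pos: [0.4514, -0.2373, 0.1751]
orientation: [1.156, 1.146, -1.207]
force: [-1.6, -7.5, 6.9]
opening: 0.0006
```

```bash
python3 st.py
```

```text
t 20.35 pos [ 0.4514 -0.2373  0.1751] F [-1.6 -7.5  6.9] 
 [[ 0.029  0.999  0.019]
 [-0.07   0.021 -0.997]
 [-0.997  0.027  0.071]]
```

Call:
apply_moves([
  {"jaw":1,"linear":[0,0,0.003],"roll":0},
  {"jaw":1,"linear":[0.002,0,0.008],"roll":0},
  {"jaw":1,"linear":[0.004,0,0.013],"roll":0},
  {"jaw":1,"linear":[0.006,0,0.018],"roll":0},
  {"jaw":1,"linear":[0.008,0,0.023],"roll":0},
  {"jaw":1,"linear":[0.01,0,0.028],"roll":0},
  {"jaw":1,"linear":[0.012,0,0.033],"roll":0},
  {"jaw":1,"linear":[0.014,0,0.038],"roll":0},
  {"jaw":1,"linear":[0.016,0,0.043],"roll":0},
  {"jaw":1,"linear":[0.018,0,0.048],"roll":0},
  {"jaw":1,"linear":[0.02,0,0.053],"roll":0},
  {"jaw":1,"linear":[0.023,0,0.058],"roll":0},
  {"jaw":1,"linear":[0.026,0,0.063],"roll":0},
  {"jaw":1,"linear":[0.029,0,0.068],"roll":0},
  {"jaw":1,"linear":[0.032,0,0.073],"roll":0},
  {"jaw":1,"linear":[0.035,0,0.078],"roll":0},
  {"jaw":1,"linear":[0.038,0,0.083],"roll":0},
  {"jaw":1,"linear":[0.041,0,0.088],"roll":0},
])

```text
t: 22.6
tool_pos: [0.4532, -0.2934, 0.1556]
orientation: [1.154, 1.143, -1.208]
force: [-2.1, -7.1, 3.6]
opening: 0.0002
```

Call:
apply_moves([
  {"jaw":1,"linear":[0.001,0,0.002],"roll":0},
  {"jaw":1,"linear":[0.003,0,0.006],"roll":0},
  {"jaw":1,"linear":[0.005,0,0.01],"roll":0},
  {"jaw":1,"linear":[0.005,0,0.014],"roll":0},
  {"jaw":1,"linear":[0.005,0,0.018],"roll":0},
  {"jaw":1,"linear":[0.005,0,0.022],"roll":0},
  {"jaw":1,"linear":[0.005,0,0.026],"roll":0},
  {"jaw":1,"linear":[0.005,0,0.03],"roll":0},
])

```text
t: 23.6
tool_pos: [0.4538, -0.3116, 0.1541]
orientation: [1.154, 1.143, -1.208]
force: [-0.0, -0.5, -0.3]
opening: 0.0007
```

Force went to zero as the handle reached its stop. Back away, rise, and check the handle numerically against the first top picture.

Call:
apply_moves([
  {"jaw":1,"linear":[0,0,0.015],"roll":0},
  {"jaw":1,"linear":[-0.01,0,0.025],"roll":0},
  {"jaw":1,"linear":[-0.09,0,0.03],"roll":0},
  {"jaw":1,"linear":[-0.17,0,0.03],"roll":0},
  {"jaw":1,"linear":[-0.2,0,0.03],"roll":0},
  {"jaw":1,"linear":[-0.2,0,0.03],"roll":0},
])

```text
t: 24.35
tool_pos: [0.4511, -0.3214, 0.2766]
orientation: [1.154, 1.14, -1.207]
force: [0.3, -0.6, -0.9]
opening: 0.0005
```

```bash
python3 st.py; python3 - <<'E'
from h import *
i,K,Rw,o=cam("wrist");np.savez("w8",i=i,K=K,Rw=Rw,o=o)
m=(i.max(2)<45).astype(np.uint8)
n,L,st,ce=cv2.connectedComponentsWithStats(m)
for k in range(1,n):
  if 150<st[k,4]<5000:print(st[k],ce[k].round(1),ray(K,Rw,o,ce[k],.18))
d=np.load("w7.npz");print(ray(d["K"],d["Rw"],d["o"],(287.3,152.2),.18))
go([.4455,-.10,.26],np.radians(1.6)); go([.4455,-.064,.20],np.radians(1.6))
E
```

```text
t 24.35 pos [ 0.4511 -0.3214  0.2766] F [ 0.3 -0.6 -0.9] 
 [[ 0.032  0.999  0.018]
 [-0.075  0.02  -0.997]
 [-0.997  0.031  0.076]]
[266 128  30  27 596] [280.  141.2] [ 0.45012038 -0.2650849   0.18      ]
[ 0.45219036 -0.26728264  0.18      ]
lin [-0.0032 -0.0014 -0.369 ] roll -0.0144 q6 -0.71 cur yaw 1.2
lin [ 0.0921 -0.003  -0.4362] roll -0.0144 q6 -0.71 cur yaw 1.2
```

Call:
apply_moves([
  {"jaw":0.2,"linear":[0.0,0,-0.09],"roll":0},
  {"jaw":-0.16,"linear":[0.0,-0.001,-0.18],"roll":0},
  {"jaw":-0.16,"linear":[0.0,-0.002,-0.28],"roll":0},
  {"jaw":-0.16,"linear":[0.04,-0.003,-0.38],"roll":0},
  {"jaw":-0.16,"linear":[0.092,-0.003,-0.436],"roll":0},
  {"jaw":-0.16,"linear":[0.092,-0.003,-0.436],"roll":0},
  {"jaw":-0.16,"linear":[0.092,-0.003,-0.436],"roll":0},
  {"jaw":-0.16,"linear":[0.092,-0.003,-0.436],"roll":0},
])

```text
t: 25.4
tool_pos: [0.446, -0.0653, 0.2009]
orientation: [1.156, 1.141, -1.208]
force: [0.2, 0.8, 0.7]
opening: 0.0537
```

```bash
python3 st.py; python3 - <<'E'
from h import *
go([.4448,-.0645,.09],np.radians(1.6)); go([.4448,-.0645,.048],np.radians(1.6))
i,K,Rw,o=cam("wrist");np.savez("w9",i=i,K=K,Rw=Rw,o=o);cv2.imwrite("pics/w9.png",i)
E
```

```text
t 25.4 pos [ 0.446  -0.0653  0.2009] F [0.2 0.8 0.7] 
 [[ 0.031  0.999  0.017]
 [-0.074  0.019 -0.997]
 [-0.997  0.029  0.074]]
lin [ 0.184  -0.0075 -0.0151] roll -0.017 q6 -0.22 cur yaw 1.1
lin [ 0.2538 -0.0095 -0.0203] roll -0.017 q6 -0.22 cur yaw 1.1
```

View pics/w9.png

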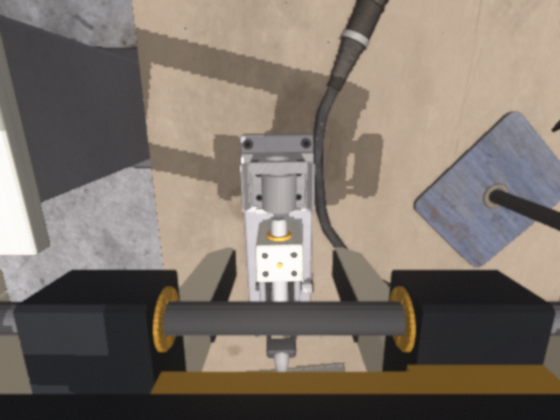

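The bracket is still square in the nest (279,190) and the pin is back at home (280,225). Descend and grip.

Call:
apply_moves([
  {"jaw":-0.16,"linear":[0.08,-0.004,-0.007],"roll":-0.017},
  {"jaw":-0.16,"linear":[0.16,-0.006,-0.013],"roll":-0.017},
  {"jaw":-0.16,"linear":[0.2,-0.008,-0.017],"roll":-0.017},
  {"jaw":-0.16,"linear":[0.24,-0.0095,-0.019],"roll":-0.017},
  {"jaw":-0.16,"linear":[0.2538,-0.0095,-0.0203],"roll":-0.017},
  {"jaw":-0.16,"linear":[0.2538,-0.0095,-0.0203],"roll":-0.017},
])

```text
t: 26.2
tool_pos: [0.4451, -0.065, 0.0484]
orientation: [1.15, 1.145, -1.203]
force: [0.2, 0.3, 0.4]
opening: 0.0539
```

```bash
python3 st.py
```

```text
t 26.2 pos [ 0.4451 -0.065   0.0484] F [0.2 0.3 0.4] 
 [[ 0.031  0.999  0.025]
 [-0.074  0.027 -0.997]
 [-0.997  0.029  0.075]]
```

Grip, then lift gently and straight up in world z; the tool x axis leans a little, so I compensate.

Call:
apply_moves([
  {"jaw":0.3,"linear":[0,0,0],"roll":0},
  {"jaw":0.6,"linear":[0,0,0],"roll":0},
  {"jaw":1,"linear":[0,0,0],"roll":0},
  {"jaw":1,"linear":[0,0,0],"roll":0},
  {"jaw":1,"linear":[0,0,0],"roll":0},
  {"jaw":1,"linear":[0,0,0],"roll":0},
], force=40)

```text
t: 26.95
tool_pos: [0.4457, -0.0652, 0.0493]
orientation: [1.15, 1.144, -1.202]
force: [-2.5, -0.2, 6.0]
opening: 0.0321
```

Call:
apply_moves([
  {"jaw":1,"linear":[-0.01,0.0003,0.0008],"roll":0},
  {"jaw":1,"linear":[-0.03,0.001,0.002],"roll":0},
  {"jaw":1,"linear":[-0.06,0.002,0.0045],"roll":0},
  {"jaw":1,"linear":[-0.12,0.004,0.009],"roll":0},
  {"jaw":1,"linear":[-0.2,0.006,0.015],"roll":0},
  {"jaw":1,"linear":[-0.2,0.006,0.015],"roll":0},
  {"jaw":1,"linear":[-0.2,0.006,0.015],"roll":0},
])

```text
t: 27.82
tool_pos: [0.4452, -0.0649, 0.169]
orientation: [1.15, 1.144, -1.202]
force: [-0.4, -0.2, -5.1]
opening: 0.032
```

```bash
python3 st.py;python3 - <<'E'
from h import *
# dish: fit rim in top and scene images
d=np.load("top.npz");i,K,Rw,o=[d[k] for k in("i","K","Rw","o")]
g=cv2.cvtColor(i,cv2.COLOR_BGR2HSV);m=((g[...,1]<40)&(g[...,2]>110)).astype(np.uint8);m[:180]=0;m[245:]=0;m[:,:112]=0;m[:,175:]=0
c=max(cv2.findContours(m,0,2)[0],key=cv2.contourArea);e=cv2.fitEllipse(c);print(e,ray(K,Rw,o,e[0],.027))
go([.541,.427,.2])
E
```

```text
t 27.82 pos [ 0.4452 -0.0649  0.169 ] F [-0.4 -0.2 -5.1] 
 [[ 0.031  0.999  0.025]
 [-0.074  0.027 -0.997]
 [-0.997  0.029  0.075]]
((144.25343322753906, 211.2203826904297), (45.58906173706055, 47.85023498535156), 31.083755493164062) [0.54023451 0.42574074 0.027     ]
lin [-0.1073  0.1833 -0.8095] roll 0 q6 -0.22 cur yaw 1.6
```

Bracket held (about 0.45 kg) and the dish centre is (0.540, 0.426). A large cylinder lies or hangs beside the dish, so I triangulate it from the two saved views before going there.

```bash
python3 - <<'E'
from h import *
def L(n):
    d=np.load(n+".npz");return d["i"],d["K"],d["Rw"],d["o"]
T,S=L("top"),L("scene")
def tri(a,b):
    A=[];B=[]
    for (i,K,Rw,o),p in((T,a),(S,b)):
        d=Rw@np.linalg.solve(K,[*p,1.]);d/=np.linalg.norm(d);P=np.eye(3)-np.outer(d,d);A.append(P);B.append(P@o)
    x=np.linalg.solve(A[0]+A[1],B[0]+B[1]);return x,[np.linalg.norm(P@x-b) for P,b in zip(A,B)]
for a,b in(((105,226),(190,157)),((122,226),(212,160)),((98,205),(185,140)),((35,232),(155,155))):print(a,b,tri(a,b))
print("dish in scene",proj(*S[1:],[.5402,.4257,.027]))
a=cv2.resize(T[0][180:300,:180],None,fx=3,fy=3);b=cv2.resize(S[0][100:220,90:270],None,fx=3,fy=3)
cv2.imwrite("pics/cyl.png",np.vstack([a,b])[:, :])
# gradient profile of cylinder rows in the top image
for c in(60,95,110):print(c,T[0][190:262:3,c].max(1).tolist())
E
```

```text
(105, 226) (190, 157) (array([0.47417735, 0.50381809, 0.11492361]), [np.float64(0.017206154973246544), np.float64(0.017206154973246405)])
(122, 226) (212, 160) (array([0.49889383, 0.44231589, 0.11743043]), [np.float64(0.010766563440627194), np.float64(0.010766563440627165)])
(98, 205) (185, 140) (array([0.49789459, 0.51126633, 0.17343824]), [np.float64(0.04506809554745561), np.float64(0.04506809554745565)])
(35, 232) (155, 155) (array([0.44389039, 0.73114818, 0.0595914 ]), [np.float64(0.03152899218028085), np.float64(0.03152899218028085)])
dish in scene [223.59947275 180.77301947]
60 [130, 136, 134, 133, 134, 138, 56, 64, 70, 75, 77, 76, 75, 78, 75, 86, 93, 85, 71, 59, 51, 41, 133, 135]
95 [128, 129, 128, 68, 44, 43, 40, 43, 42, 47, 41, 42, 42, 43, 43, 41, 44, 49, 42, 46, 42, 136, 136, 131]
110 [129, 131, 130, 135, 37, 46, 39, 51, 38, 39, 38, 43, 46, 41, 46, 41, 37, 43, 42, 38, 39, 136, 134, 133]
```

```bash
python3 - <<'E'
from h import *
i,K,Rw,o=cam("top");j,*_=cam("scene")
np.savez("top2",i=i,K=K,Rw=Rw,o=o)
for n,a in(("top",i),("scene",j)):
    b=np.load(n+".npz")["i"];print(n,(cv2.absdiff(a,b).max(2)[200:255,5:122]>30).mean() if n=="top" else (cv2.absdiff(a,b).max(2)[130:180,110:215]>30).mean())
print(proj(K,Rw,o,[.5402,.4257,.027]))
a=cv2.resize(i[170:310,0:260],(780,420),interpolation=cv2.INTER_CUBIC)
b=j[120:300,100:360]
cv2.imwrite("pics/cyl2.png",np.vstack([a[:, :780],cv2.resize(j[110:170,100:360],(780,180))]))
E
```

```text
top 0.0
scene 0.08457142857142858
[144.2667821 211.2326321]
```

View pics/cyl2.png

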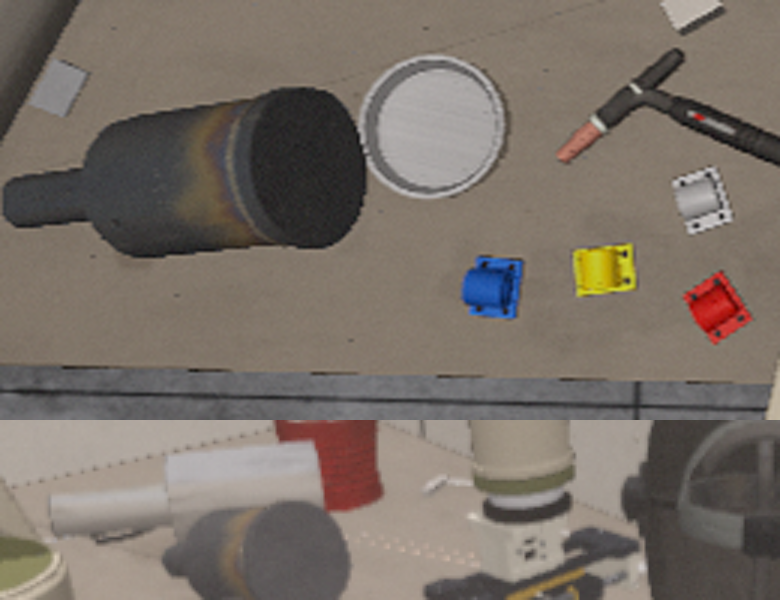

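The lower strip shows the obstacle is a scorched lying vessel with its end face at scene px (200,155), to the left of the dish. I locate that end face assuming it rests on the bench.

```bash
python3 - <<'E'
from h import *
def L(n):
    d=np.load(n+".npz");return d["K"],d["Rw"],d["o"]
T,S=L("top"),L("scene")
for z in(.05,.074,.09,.11,.14):print(z,"top c",ray(*T,(102,226),z).round(3),"scene c",ray(*S,(199,155),z).round(3))
i=np.load("scene.npz")["i"];j=read_camera("scene")["pixels"]
for c in(190,200,210):print("scene col",c,[int(v) for v in i[125:200:3,c].max(1)])
for r in(150,160,170):print("row",r,[int(v) for v in i[r,170:235:3].max(1)])
E
```

```text
0.05 top c [0.493 0.533 0.05 ] scene c [0.568 0.663 0.05 ]
0.074 top c [0.492 0.522 0.074] scene c [0.542 0.608 0.074]
0.09 top c [0.491 0.514 0.09 ] scene c [0.524 0.571 0.09 ]
0.11 top c [0.489 0.505 0.11 ] scene c [0.502 0.525 0.11 ]
0.14 top c [0.487 0.491 0.14 ] scene c [0.469 0.455 0.14 ]
scene col 190 [169, 176, 175, 170, 146, 94, 93, 94, 89, 92, 89, 94, 92, 88, 86, 89, 89, 145, 140, 165, 168, 166, 171, 198, 166]
scene col 200 [175, 173, 174, 164, 97, 91, 91, 90, 91, 89, 88, 87, 92, 91, 92, 92, 90, 123, 161, 166, 163, 167, 168, 162, 152]
scene col 210 [121, 122, 114, 123, 120, 141, 100, 92, 90, 92, 92, 89, 95, 91, 90, 94, 162, 173, 163, 188, 193, 127, 122, 166, 169]
row 150 [98, 98, 117, 128, 95, 90, 92, 90, 88, 91, 90, 87, 93, 92, 94, 135, 172, 164, 174, 161, 164, 165]
row 160 [76, 91, 109, 99, 88, 92, 94, 95, 91, 92, 88, 90, 87, 92, 93, 92, 165, 162, 161, 162, 163, 162]
row 170 [71, 85, 122, 126, 100, 85, 89, 90, 93, 93, 92, 88, 93, 95, 139, 161, 165, 162, 161, 162, 167, 166]
```

End face located at about (0.488, 0.50, 0.12), radius about 0.07, facing the dish. The wrist camera would run into it with the present yaw. I'll turn the gripper about half way round before the dish so the camera sits on the −y side.

```bash
python3 - <<'E'
from h import *
go([.52,.26,.23])
E
```

```text
lin [-0.1398  0.1434 -0.5288] roll 0 q6 -0.22 cur yaw 1.5
```

Call:
apply_moves([
  {"jaw":1,"linear":[-0.1,0.02,-0.05],"roll":-0.2},
  {"jaw":1,"linear":[-0.14,0.05,-0.14],"roll":-0.5},
  {"jaw":1,"linear":[-0.14,0.07,-0.24],"roll":-0.8},
  {"jaw":1,"linear":[-0.14,0.1,-0.34],"roll":-1},
  {"jaw":1,"linear":[-0.14,0.12,-0.44],"roll":-1},
  {"jaw":1,"linear":[-0.14,0.1434,-0.5288],"roll":-1},
  {"jaw":1,"linear":[-0.14,0.1434,-0.5288],"roll":-1},
  {"jaw":1,"linear":[-0.14,0.1434,-0.5288],"roll":-1},
])

```text
t: 28.98
tool_pos: [0.5192, 0.2597, 0.2283]
orientation: [0.745, 1.36, -0.831]
force: [0.1, -0.8, -4.1]
opening: 0.0323
```

Call:
apply_moves([
  {"jaw":1,"linear":[0,0,0],"roll":-0.3},
  {"jaw":1,"linear":[0,0,0],"roll":-0.6},
  {"jaw":1,"linear":[0,0,0],"roll":-0.9},
  {"jaw":1,"linear":[0,0,0],"roll":-1},
  {"jaw":1,"linear":[0,0,0],"roll":-1},
])

```text
t: 29.6
tool_pos: [0.5193, 0.2582, 0.2283]
orientation: [0.336, 1.491, -0.441]
force: [-0.6, 0.4, -3.2]
opening: 0.0327
```

Call:
apply_moves([
  {"jaw":1,"linear":[0,0,0],"roll":-0.3},
  {"jaw":1,"linear":[0,0,0],"roll":-0.6},
  {"jaw":1,"linear":[0,0,0],"roll":-0.9},
  {"jaw":1,"linear":[0,0,0],"roll":-1},
  {"jaw":1,"linear":[0,0,0],"roll":-1},
])

```text
t: 30.22
tool_pos: [0.5193, 0.2575, 0.2284]
orientation: [-0.077, 1.545, -0.042]
force: [-0.6, 0.3, -4.4]
opening: 0.0321
```

Call:
apply_moves([
  {"jaw":1,"linear":[0,0,0],"roll":-0.3},
  {"jaw":1,"linear":[0,0,0],"roll":-0.6},
  {"jaw":1,"linear":[0,0,0],"roll":-0.9},
  {"jaw":1,"linear":[0,0,0],"roll":-1},
  {"jaw":1,"linear":[0,0,0],"roll":-1},
])

```text
t: 30.85
tool_pos: [0.5193, 0.2571, 0.2284]
orientation: [-0.488, 1.523, 0.361]
force: [0.1, -0.1, -3.8]
opening: 0.0323
```

Call:
apply_moves([
  {"jaw":1,"linear":[0,0,0],"roll":-0.3},
  {"jaw":1,"linear":[0,0,0],"roll":-0.6},
  {"jaw":1,"linear":[0,0,0],"roll":-0.9},
  {"jaw":1,"linear":[0,0,0],"roll":-1},
  {"jaw":1,"linear":[0,0,0],"roll":-1},
])

```text
t: 31.48
tool_pos: [0.5193, 0.2569, 0.2284]
orientation: [-0.894, 1.423, 0.765]
force: [0.3, -0.1, -4.0]
opening: 0.0319
```

```bash
python3 st.py; python3 - <<'E'
from h import *
print(read_state()["q"],read_state()["opening"])
go([.547,.418,.15],np.radians(176));go([.547,.418,.029],np.radians(176))
E
```

```text
t 31.48 pos [0.5193 0.2569 0.2284] F [ 0.3 -0.1 -4. ] 
 [[ 0.026 -0.873  0.487]
 [-0.076  0.484  0.872]
 [-0.997 -0.059 -0.054]]
[ 0.42279866  0.08420648  1.52217241 -0.07972584  1.54307765 -2.20891672] 0.03193923185731309
lin [0.1111 0.0973 0.2637] roll -0.8326 q6 -2.21 cur yaw 151.0
lin [0.3121 0.1093 0.2745] roll -0.8326 q6 -2.21 cur yaw 151.0
```

Call:
apply_moves([
  {"jaw":1,"linear":[0.01,0.03,0.06],"roll":-0.3},
  {"jaw":1,"linear":[0.03,0.05,0.13],"roll":-0.6},
  {"jaw":1,"linear":[0.07,0.08,0.2],"roll":-0.83},
  {"jaw":1,"linear":[0.111,0.0973,0.2637],"roll":-0.83},
  {"jaw":1,"linear":[0.111,0.0973,0.2637],"roll":-0.83},
  {"jaw":1,"linear":[0.111,0.0973,0.2637],"roll":-0.83},
  {"jaw":1,"linear":[0.111,0.0973,0.2637],"roll":-0.83},
])

```text
t: 32.35
tool_pos: [0.548, 0.4176, 0.1521]
orientation: [-1.221, 1.274, 1.096]
force: [0.4, 0.0, -4.9]
opening: 0.032
```

```bash
python3 st.py; python3 - <<'E'
from h import *
go([.545,.419,.055],np.radians(176));go([.545,.419,.036],np.radians(176))
i,K,Rw,o=cam("wrist");np.savez("w10",i=i,K=K,Rw=Rw,o=o);cv2.imwrite("pics/w10.png",i)
print("dish centre px",proj(K,Rw,o,[.5402,.4257,.027]))
i,K,Rw,o=cam("top")
g=cv2.cvtColor(i,cv2.COLOR_BGR2HSV)
m=((g[...,1]<40)&(g[...,2]>110)).astype(np.uint8);print("dish mask px",m[180:245,112:175].sum())
E
```

```text
t 32.35 pos [0.548  0.4176 0.1521] F [ 0.4  0.  -4.9] 
 [[ 0.028 -0.997  0.076]
 [-0.074  0.073  0.995]
 [-0.997 -0.033 -0.072]]
lin [0.161  0.0105 0.0136] roll -0.0071 q6 -2.44 cur yaw 175.8
lin [0.1926 0.0115 0.0159] roll -0.0071 q6 -2.44 cur yaw 175.8
dish centre px [297.1990409  228.73053818]
dish mask px 1371
```

```bash
python3 - <<'E'
from h import *
go([.542,.4245,.06]);go([.542,.4245,.035])
E
```

```text
lin [0.1519 0.0157 0.0217] roll 0 q6 -2.44 cur yaw 175.8
lin [0.1934 0.0171 0.0247] roll 0 q6 -2.44 cur yaw 175.8
```

Call:
apply_moves([
  {"jaw":1,"linear":[0.04,0.008,0.012],"roll":0},
  {"jaw":1,"linear":[0.08,0.0157,0.02],"roll":0},
  {"jaw":1,"linear":[0.12,0.0157,0.021],"roll":0},
  {"jaw":1,"linear":[0.14,0.0157,0.0217],"roll":0},
  {"jaw":1,"linear":[0.152,0.0157,0.0217],"roll":0},
  {"jaw":1,"linear":[0.152,0.0157,0.0217],"roll":0},
])

```text
t: 33.2
tool_pos: [0.5423, 0.4243, 0.0603]
orientation: [-1.221, 1.274, 1.096]
force: [0.3, -0.0, -3.7]
opening: 0.0325
```

```bash
python3 st.py; python3 - <<'E'
from h import *
go([.542,.4245,.035])
E
```

```text
t 33.2 pos [0.5423 0.4243 0.0603] F [ 0.3 -0.  -3.7] 
 [[ 0.028 -0.997  0.076]
 [-0.074  0.074  0.995]
 [-0.997 -0.034 -0.072]]
lin [0.042  0.002  0.0033] roll 0 q6 -2.42 cur yaw 175.8
```

Call:
apply_moves([
  {"jaw":1,"linear":[0.015,0.0005,0.001],"roll":0},
  {"jaw":1,"linear":[0.03,0.001,0.002],"roll":0},
  {"jaw":1,"linear":[0.038,0.002,0.003],"roll":0},
  {"jaw":1,"linear":[0.042,0.002,0.0033],"roll":0},
  {"jaw":1,"linear":[0.042,0.002,0.0033],"roll":0},
])

```text
t: 33.83
tool_pos: [0.5419, 0.4245, 0.0348]
orientation: [-1.221, 1.274, 1.096]
force: [0.7, -0.1, -4.0]
opening: 0.0324
```

Call:
apply_moves([
  {"jaw":1,"linear":[0.003,0,0],"roll":0},
  {"jaw":1,"linear":[0.006,0,0],"roll":0},
  {"jaw":1,"linear":[0.006,0,0],"roll":0},
])

```text
t: 34.2
tool_pos: [0.5423, 0.4246, 0.0323]
orientation: [-1.221, 1.273, 1.096]
force: [-1.7, -1.0, 3.3]
opening: 0.0323
```

Edge contact. I ease the grip and lower a little, so the foot can settle flat before I release.

Call:
apply_moves([
  {"jaw":1,"linear":[0.002,0,0],"roll":0},
  {"jaw":1,"linear":[0.004,0,0],"roll":0},
  {"jaw":1,"linear":[0.006,0,0],"roll":0},
  {"jaw":1,"linear":[0.006,0,0],"roll":0},
], force=8)

```text
t: 34.7
tool_pos: [0.544, 0.4242, 0.0302]
orientation: [-1.221, 1.271, 1.094]
force: [0.6, -3.0, 5.7]
opening: 0.0328
```

Call:
apply_moves([
  {"jaw":0.2,"linear":[0,0,0],"roll":0},
  {"jaw":0.0,"linear":[0,0,0],"roll":0},
  {"jaw":-0.16,"linear":[0,0,0],"roll":0},
  {"jaw":-0.16,"linear":[0,0,0],"roll":0},
])

```text
t: 35.2
tool_pos: [0.5437, 0.4242, 0.0299]
orientation: [-1.222, 1.271, 1.094]
force: [-0.7, -1.0, -0.4]
opening: 0.0535
```

```bash
python3 st.py; python3 - <<'E'
from h import *
s=read_state();go(np.array(s["tool_pos"])+[0,0,.06]);go(np.array(s["tool_pos"])+[0,-.02,.2]);go(np.array(s["tool_pos"])+[-.03,-.15,.22])
E
```

```text
t 35.2 pos [0.5437 0.4242 0.0299] F [-0.7 -1.  -0.4] 
 [[ 0.031 -0.997  0.076]
 [-0.073  0.074  0.995]
 [-0.997 -0.037 -0.071]]
lin [-0.0997 -0.0037 -0.0071] roll 0 q6 -2.41 cur yaw 175.8
lin [-0.3298 -0.0146 -0.0568] roll 0 q6 -2.41 cur yaw 175.8
lin [-0.3487  0.018  -0.2784] roll 0 q6 -2.41 cur yaw 175.8
```

Call:
apply_moves([
  {"jaw":-0.16,"linear":[-0.03,-0.001,-0.002],"roll":0},
  {"jaw":-0.16,"linear":[-0.1,-0.0037,-0.0071],"roll":0},
  {"jaw":-0.16,"linear":[-0.2,-0.01,-0.02],"roll":0},
  {"jaw":-0.16,"linear":[-0.3,-0.014,-0.05],"roll":0},
  {"jaw":-0.16,"linear":[-0.34,0,-0.15],"roll":0},
  {"jaw":-0.16,"linear":[-0.3487,0.018,-0.2784],"roll":0},
  {"jaw":-0.16,"linear":[-0.3487,0.018,-0.2784],"roll":0},
  {"jaw":-0.16,"linear":[-0.3487,0.018,-0.2784],"roll":0},
])

```text
t: 36.2
tool_pos: [0.5141, 0.2737, 0.2515]
orientation: [-1.22, 1.27, 1.092]
force: [-0.1, 0.2, 0.0]
opening: 0.054
```

```bash
python3 st.py; python3 - <<'E'
from h import *
b=np.load("top.npz");i,K,Rw,o=cam("top");cv2.imwrite("pics/final_top.png",i)
df=(cv2.absdiff(i,b["i"]).max(2)>30).astype(np.uint8)
n,L,st,ce=cv2.connectedComponentsWithStats(df)
for k in range(1,n):
  if st[k,4]>12:print("changed",st[k],ray(K,Rw,o,ce[k],.03).round(3))
j,Kj,Rj,oj=cam("wrist");cv2.imwrite("pics/final_w.png",j)
p=proj(Kj,Rj,oj,[.54,.425,.02]);print("dish in wrist",p)
# dish crop in top: dark edges of the bracket
g=cv2.cvtColor(i,cv2.COLOR_BGR2GRAY)[185:240,118:172];print(cv2.resize(g,(27,27),interpolation=cv2.INTER_AREA))
E
```

```text
t 36.2 pos [0.5141 0.2737 0.2515] F [-0.1  0.2  0. ] 
 [[ 0.033 -0.996  0.078]
 [-0.072  0.075  0.995]
 [-0.997 -0.038 -0.069]]
changed [    0   140   245   280 38129] [0.315 0.508 0.03 ]
changed [257 234  18  21 232] [0.453 0.073 0.03 ]
changed [234 352  64  16 520] [0.137 0.064 0.03 ]
changed [299 365   8   4  19] [ 0.122 -0.039  0.03 ]
changed [267 369  10   4  22] [0.109 0.046 0.03 ]
changed [281 370  12   4  32] [0.109 0.007 0.03 ]
changed [303 370   7   5  14] [ 0.109 -0.049  0.03 ]
changed [311 377  13  36 193] [ 0.041 -0.078  0.03 ]
changed [209 390  13  30 160] [0.004 0.201 0.03 ]
changed [202 410   4  10  22] [-0.01   0.228  0.03 ]
changed [295 410  10   5  15] [ 0.002 -0.031  0.03 ]
changed [291 416  10   4  23] [-0.013 -0.02   0.03 ]
dish in wrist [279.55420972 314.47590056]
[[ 47  43  45  43  43  44  44  45  71  79  76  74  80 103  75  74 111 108
   95  80  73  41  36  36  22  35  42]
 [ 69  45  43  46  55  44  43  44  70  76  75  76  76  79 103  78  94 153
  154 154 156 139  69  35  21  37  36]
 [102  66  44  42  59  50  45  43  74  77  77  77  77  77  84 100  67 103
  
[... 2049 characters left out ...]
  48  55  56  55  32]
 [176 177 179 138  77  81  81  80  79  81  81  81  81  80  80  80  80  83
   63  56  56  32  56  52  55  55  29]
 [149 178 178 168  90  79  80  80  80  80  80  81  83  80  81  81  82  81
   77  56  54  29  59  55  56  55  23]
 [ 95 175 178 179 119  79  81  81  80  81  81  81  82  81  82  81  82  82
   80  62  52  26  59  57  56  52  26]
 [108 167 178 179 158  84  79  80  82  78  80  80  81  82  81  81  80  81
   80  71  48  31  57  57  56  46  23]
 [161 122 179 177 174 106  78  80  81  81  80  80  81  80  81  82  81  81
   82  82  54  42  79  65  61  42  17]
 [173  95 168 177 181 150  77  81  81  82  81  80  81  80  80  80  81  81
   80  83  56  70 132 105  95 113 105]]
```

The gauge, knob, tray and bystanders are unchanged in the top view; only the bracket's old place differs. The arm hides the dish, so I swing clear and check the dish by contours.

Call:
apply_moves([
  {"jaw":-0.16,"linear":[-0.08,0,-0.1],"roll":0.2},
  {"jaw":-0.16,"linear":[-0.12,0.03,-0.2],"roll":0.5},
  {"jaw":-0.16,"linear":[-0.12,0.08,-0.3],"roll":0.8},
  {"jaw":-0.16,"linear":[-0.12,0.12,-0.4],"roll":1},
  {"jaw":-0.16,"linear":[-0.12,0.15,-0.5],"roll":1},
  {"jaw":-0.16,"linear":[-0.12,0.15,-0.5],"roll":1},
  {"jaw":-0.16,"linear":[-0.12,0.15,-0.5],"roll":1},
  {"jaw":-0.16,"linear":[-0.12,0.15,-0.5],"roll":1},
])

```text
t: 37.3
tool_pos: [0.3998, -0.0104, 0.3395]
orientation: [-0.822, 1.44, 0.696]
force: [-0.3, -0.1, 0.0]
opening: 0.0542
```

```bash
python3 st.py; python3 - <<'E'
from h import *
b=np.load("top.npz");i,K,Rw,o=cam("top");cv2.imwrite("pics/final_top2.png",i)
df=(cv2.absdiff(i,b["i"]).max(2)>25).astype(np.uint8)
n,L,st,ce=cv2.connectedComponentsWithStats(df)
for k in range(1,n):
  if st[k,4]>12 and st[k,1]<300:print("changed",st[k],ray(K,Rw,o,ce[k],.03).round(3))
def sh(P):return proj(K,Rw,o,P).round(1)
print("foot corners if centred/flat",[sh([.543+a,.422+c,.014]).tolist() for a in(-.028,.028) for c in(-.022,.022)])
hsv=cv2.cvtColor(i,cv2.COLOR_BGR2HSV)
m=np.zeros_like(df);cv2.circle(m,(144,211),19,1,-1)
g=cv2.cvtColor(i,cv2.COLOR_BGR2GRAY)
print(g[188:236:2,120:170:2])
E
```

```text
t 37.3 pos [ 0.3998 -0.0104  0.3395] F [-0.3 -0.1  0. ] 
 [[ 0.031 -0.826  0.563]
 [-0.072  0.56   0.825]
 [-0.997 -0.066 -0.042]]
changed [139 201  21  21 197] [0.541 0.406 0.03 ]
changed [  192   216   147   204 15782] [0.265 0.064 0.03 ]
changed [  67  265   76   30 1149] [0.333 0.537 0.03 ]
changed [   0  296   80  124 6005] [0.114 0.714 0.03 ]
foot corners if centred/flat [[154.2, 220.6], [139.0, 220.2], [155.4, 201.5], [140.3, 201.1]]
[[118 117 121 120 122 118 120 119 117 122 136 152 158 155 137 127 120 121
  119 118 123 119 122 124 121]
 [118 121 119 118 121 117 111 144 171 162  95  98 108  98  97 147 178 149
  123 123 121 120 120 117 121]
 [118 120 119 115 116 129 175 107 104 103 104 102 100 101  99 103  97 114
  178 123 125 123 121 122 121]
 [112 119 122 120 153 148 101 106 101  98 171 160 160 158 161 159 154 104
  101 149 143 103 121 121 121]
 [122 120 121 155 146 102 106 104 172 164 166 166 170 168 169 168 163 159
  166  95 150 143 105 123 119]
 [119 120 150 149 105 105 131 168 170 170 169 169 167 167 166 165 168 168
  164 165 110 157 107 103 123]
 [120 132 160 102 104 133
[... 1165 characters left out ...]
68 164 165 165 167 164 165 164 164 164
  162 162 161 134 166  80 104]
 [ 36 141 144 101 103 165 166 168 169 166 162 163 166 165 162 161 164 163
  160 160 149 165  96 107 120]
 [ 37  85 174  90 103 116 164 166 169 167 168 168 167 167 164 161 163 153
  160 161 142 145  79 123 120]
 [ 41  91 119 174  95 102 125 171 165 167 161 166 164 168 167 165 165 160
  141 142 149  78 120 119 121]
 [ 33  91 116 133 176 118  96 102 156 166 165 166 164 163 162 162 168 110
  155 150  72 120 119 119 120]
 [ 38  91 117 116 115 162 164  99 102 101 102 111 148 131  96  97 153 174
  111 117 123 122 120 120 120]
 [ 36  94 121 121 119 117 127 169 179 169 145 113 129 170 178 160 112 115
  118 118 116 121 120 119 121]]
```

```bash
python3 -c "
from plant import *
print(close_job())"
```

```text
the job is handed in; nothing more can be done
None
```

The bracket's pin bound, so it went to the round dish as a reject, and the job was handed in at about 37 s of the 72 s allowed.

- **Gauging:** I put the grey bracket nearest the gauge squarely in the nest and drew the handle over with closed fingers. At an estimated 0.5 to 0.55 rad the knob force rose from about 8 N to 19 N with almost no further travel. I took that as firmly bound and stopped.
- **Return:** I eased the handle back against the finger at about 25 mm/s until the contact force fell to zero. The knob then measured within about 2 mm of its first position.
- **Placing:** The bracket was set upright in the round dish.

**Last checks:**
- **Bracket:** The bracket's outline in the dish, read from the top-camera pixels, matches an upright foot and tube.
- **Surroundings:** In the top-camera check just after placing, nothing else in the part the arm did not cover had changed apart from the bracket's old place. In the final check the dish rim was unchanged.
- **Not seen directly:** I had used up the picture views, so the final upright check is from pixel values only. The binding angle comes from the finger's position, not from a direct view of the handle.
- **Tool tilt:** The tool built up about 4° of tilt while pulling. I allowed for it at the grasp and when placing, and it left the bracket tilted about 9° in the grip. I lowered it with a light grip so it could settle flat in the dish.

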